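# Clamp a glove pattern in the jig with the knob under its base

## Task

On the raised jig, slide the glove pattern by its grip block until its cuff edge rests gently against the end stop. Then turn the spoked knob under the edge of the base to close the jaw until the pattern is held firmly against the fence; feel for it going tight and do not force it. Let go, and leave the other things on the bench where they are.

Things in the scene. Friction and masses are not known exactly. Their poses are not given: they have to be found in the camera images.
- jig: the jig, fixed to the bench: aluminium plate 240 (x) x 194 (y) x 10 mm, top at z = 100 mm, on a grey pedestal (x +-125, y -25 to +95 mm); under the plate's -y part there is open space. Origin at bench height under the plate's centre; x runs from the robot side to the end stop, y from the jaw to the fence. Its parts shift and turn with it
- pattern: the loose glove pattern, a rigid board 10 mm thick, 0.11 to 0.22 kg, lying on the plate: palm 100 (x) x 84 (y) mm, four fingers up to 70 mm long on its -x side, flat cuff edge on its +x side. Origin on its underside below the palm's centre. It starts 25 to 57 mm short of the end stop, loose between jaw and fence; sliding it takes about 1 to 3 N, more if pressed down
- pattern_grip (a point): centre of the wooden grip block, 44 (x) x 22 (y) x 30 mm tall, that stands on the middle of the pattern's palm: grip it across its 22 mm. Its foot, on the board, is 15 mm below this point, its top 15 mm above. Axes are the pattern's
- pattern_cuff (a point): middle of the pattern's cuff edge (+x end), half-way up the board: 50 mm in x from the grip block's centre and 20 mm lower. Axes are the pattern's
- stop: the end stop, a fixed steel bar 60 mm wide (y) and 9 mm tall on the plate's +x end. Its place along x differs by up to 10 mm from start to start
- stop_face (a point): middle of the stop's face, which the cuff edge meets, 5 mm above the plate; x of this frame points away from the pattern
- jaw_face (a point): middle of the face of the sliding jaw (80 mm long in x, 9 mm tall, with a stiffly sprung dark face plate, 45 N per mm) on the plate at the pattern's -y side. The jaw slides to the jig's +y, moved only by the knob, 6 mm per rad. Opposite, at the pattern's +y side, stands the fence, a fixed steel bar 190 x 14 x 9 mm, whose place across differs by up to 8 mm from start to start
- knob_hub (a point): centre of the black spoked knob hung under the plate: on its upright axis, half-way up the spokes, 70 mm above the bench, 7 mm inside the plate's -y edge. Hub 30 mm across; five round spokes 12 mm thick, 72 degrees apart, reach 62 mm from the axis. Those on the -y side stick out past the plate by up to 55 mm, where fingers reaching down beside one can push it; 64 mm free below
- knob (a joint): rad, 0 to 0.5 at the start; at 0 one spoke points to the jig's -y. Grows, closing the jaw, anticlockwise seen from above (outer spokes move to jig +x). Stays where left. Free turning takes 0.2 to 0.3 N m (4 to 6 N at 50 mm); from some angle of 1.5 to 2.9 rad on it stiffens within 0.2 rad: properly tight when 0.4 to 0.6 N m is felt as the push pauses, dents the pattern beyond 0.8. Takes 2 to 4 strokes
- wax_tin: bystander, leave alone: small brass tin, 24 mm across, 16 mm tall, standing on the jig's plate behind the fence
- spool: bystander, leave alone: wooden thread spool, 40 mm across, 50 mm tall, on the table beside the jig
- mallet: bystander, leave alone: wooden hammer lying on the table
- shears: bystander, leave alone: shears with two blue ring handles, 220 mm long, lying on the table
- spare_pattern: bystander, leave alone: another glove pattern, without a grip block, lying on the table
- tool_cup: bystander, leave alone: white ceramic cup, 72 mm across, 90 mm tall
- burnisher: bystander, leave alone: dark wooden block 90 x 30 x 24 mm on the table
Mind the look-alikes: they are no part of the job. Leave any red or turquoise look-alike of the pattern alone.

How it is judged:
By the outcome, as a careful person would: the job done as asked, in the order asked, and still so for the second after the job is handed in, with the robot touching nothing.
It also fails if it takes over 72 s, if anything falls off the work surface, if the arm or the gripper's body presses on something with over 40 N, if the wrist force passes 120 N, or if a joint passes its speed limit or range.

## Robot

A 7-joint arm with a two-finger parallel gripper is mounted at the origin on the work surface. World frame = base frame: x ahead of the robot, y to its left, z up, the work surface at z = 0. Lengths are in mm, angles in rad, forces in N, time in s.
With the tool pointing down it reaches from about 400 to 900 mm from the base axis. Payload 5.6 kg.
Tool frame: the origin (TCP) lies midway between the tips of the shut fingers; the grasp point (between the pads) lies 19 mm behind it; x points along the fingers, y is the direction in which the jaws open and shut, and the axes are right-handed (so a half turn about x gives the same grasp; the last joint's range is limited). The gripper opens to 92 mm and grips with 3 to 60 N. Pads are 20 mm wide; open, the fingers measure 128 mm over their backs; the gripper's body (75 mm by 189 mm) begins 69 mm behind the grasp point.
Start: joints at [1.189, 0.468, -0.012, 1.603, 0.006, 1.071, -0.056], TCP at [215.99, -613.072, 214.592] pointing down, gripper open.
Joint ranges: [-2.53, 2.53], [-0.31, 2.02], [-1.57, 1.55], [0.28, 2.44], [-1.29, 4.43], [0.15, 1.84], [-2.92, 2.92]. Speed limits (rad/s): [2.57, 2.57, 3.14, 3.14, 3.14, 3.14, 3.14].

## Interface

Orientations are given as a rotation vector (axis times angle).
In Python, from cell import robot, grip, kin, viewer gives the robot as it stands. Calls block until the motion is done:
- robot.movep(position, orientation): joint-space move of the TCP to a pose.
- robot.servo_line(position, feed=150, rotation=None): straight line of the TCP; rotation=None keeps the orientation; feed is the mean speed in mm/s.
- robot.goto_joints(angles): joint-space move.
- grip(opening, newtons=None): opening from 0.0 (shut) to 1.0 (fully open); newtons is the grip in N (None keeps the last); returns when the fingers have stopped.
- robot.hold(seconds).
- kin.ik(position, orientation): joint angles nearest the present ones, or None.
- robot.observe(): the state.
- viewer.read_camera(name): name is "scene" or "top" or "wrist"; returns the picture (420x560x3 uint8, red, green, blue); there is no depth.
- viewer.camera_info(name): a dict with "camera_matrix" (3x3 intrinsics, pixels), "k1" (the pictures are not rectified: a ray, as slopes to the right and down, at radius r is drawn at 1 + k1 r^2 times it, then the intrinsics apply), "R" (3x3) and "t" (3): a world point X has camera coordinates R X + t. Camera axes: x right, y down, z forward; pixel columns grow to the right and rows downward; lengths in mm; the calibration is good to about 2 mm. A picture is of the moment at which its call begins: read the wrist's pose just before it. camera_info takes no time and is no camera call; for the wrist camera it gives the pose at the moment of the call.
A pose or a line that the arm cannot do raises robot.IKError and nothing moves.
- robot.job_done(): hands the job in, once; it reports no verdict.
Trained networks look in the newest picture that a camera, given by its name, has taken for a name from the list of things; names that differ only in an ending like _2 or _b are one class to them, and where a whole thing is asked for, a point or a joint stands for the part that bears it (a point fixed in the world has none). Each returns a list of dicts, best first, with "confidence" (0 to 1); they miss things now and then, are a little off and sometimes report something else, mostly with a low value. They report only what shows in the picture. A call takes as long as a camera call. They do not tell look-alikes from the thing itself.
- viewer.silhouettes(name, camera): "mask" (420x560 bool, what is visible of it).
- viewer.pinpoint(name, camera): "at" ([x, y, z] in mm, in the coordinates of the camera as it stood for that picture, good to about 4 mm: a listed point, or the origin of a listed thing).
The state is a dict: "t": time; "joints": joint angles; "joint_velocities": joint speeds; "joint_torque": joint torques, N m; "tcp_pos": TCP position; "tcp_rot": TCP orientation; "contact_force": force on the tool from outside, world axes, zero at the start; "wrist_torque": the same for the moment, N m; "grip_width": opening from 0.0 (shut) to 1.0 (fully open).
Only numpy, scipy, OpenCV 4.12 (cv2) and the standard library are available. Lean on these libraries where they do the work, as an engineer would, in place of code of your own. Each camera call takes 0.05 s, during which the arm holds its last target. There are 200 camera calls.

## Working session

There is one attempt and no reset: what is moved stays moved. The work goes in short steps, each a Python script; the robot and the scene stay as the last script left them, time stands still between calls to the robot, and variables do not carry over. Pictures are saved under pics/ and viewed, about 8 in all and at most 12, crops included, and the job is handed in when it is done.

```bash
ls; mkdir -p pics; cat > h.py <<'E'
import numpy as np, cv2
from cell import robot, grip, kin, viewer
def w(name,cam,info):
    out=[]
    for d in viewer.pinpoint(name,cam):
        out.append((round(d['confidence'],2),np.round(info['R'].T@(np.array(d['at'])-info['t']),1)))
    return out
def snap(cam,fn=None):
    info={k:np.array(v,float) for k,v in viewer.camera_info(cam).items() if k in('camera_matrix','k1','R','t')}
    im=viewer.read_camera(cam)
    if fn: cv2.imwrite('pics/'+fn,im[:,:,::-1])
    return im,info
def proj(P,info):
    c=info['R']@np.array(P,float)+info['t']; s=c[:2]/c[2]; s=s*(1+info['k1']*(s@s)); K=info['camera_matrix']
    return K[:2,:2]@s+K[:2,2]
def unproj(px,z,info):
    K=info['camera_matrix']; d=np.linalg.solve(K[:2,:2],np.array(px,float)-K[:2,2]); s=d.copy()
    for _ in range(20): s=d/(1+info['k1']*(s@s))
    r=info['R'].T@np.array([*s,1]); o=-info['R'].T@info['t']
    return o+r*(z-o[2])/r[2]
E
python3 - <<'E'
from h import *
ims=[]
for c in('scene','top'):
    im,i=snap(c,c+'0.png'); ims.append(im)
    print(c,'campos',np.round(-i['R'].T@i['t']))
    for n in ['jig','pattern','pattern_grip','pattern_cuff','stop_face','jaw_face','knob_hub','wax_tin','spool','mallet','tool_cup','burnisher']:
        print(n,w(n,c,i))
s=robot.observe(); print(s)
E
```

```text
pics
scene campos [1362.  261.  766.]
jig [(0.77, array([550.2,  -4.1,  -2.2])), (0.53, array([609.5, -45.6, 107.2]))]
pattern [(0.81, array([ 144.6, -316.5,    1.1])), (0.72, array([558.9,  -1.3, 101.1])), (0.71, array([ 339.4, -496.2,    1. ]))]
pattern_grip [(0.75, array([ 344.4, -494.5,   22. ])), (0.64, array([5.593e+02, 4.000e-01, 1.265e+02])), (0.57, array([ 150.5, -320.9,   29.8]))]
pattern_cuff [(0.87, array([609.1,   4.4, 103.9])), (0.71, array([ 377.2, -535.7,    5.9])), (0.59, array([ 108.1, -350.7,    6.5]))]
stop_face [(0.64, array([659.1,   4.9, 106.1]))]
jaw_face [(0.48, array([610.3, -47.2, 106.9])), (0.47, array([561.6,  -1.6, 124.7]))]
knob_hub [(0.67, array([613.2, -93.6,  71. ]))]
wax_tin [(0.65, array([560.3,  79.4, 100.1]))]
spool [(0.72, array([556. , 173.5,  -3.9])), (0.69, array([609.4,   6.6, 105.2]))]
mallet [(0.76, array([495.3, 251.1,   0.7]))]
tool_cup [(0.65, array([ 766.2, -239.6,    2.6])), (0.16, array([609.4, -90.8,  69.1]))]
burnisher [(0.86, array([ 380.2, -233.4,    2.3])), (0.27, array([561.1,  -1.8, 100. ]))]
top campos [ 348.  -46. 1076.]
jig
[... 1068 characters left out ...]
 -2.5]))]
{'t': 1.3, 'joints': array([ 1.18902412,  0.46747515, -0.01160081,  1.60270231,  0.00601053,
        1.07136416, -0.05629406]), 'joint_velocities': array([-0.00069339,  0.00118184,  0.00068822, -0.00173103, -0.00060737,
        0.00048899,  0.00092609]), 'joint_torque': array([-5.46723713e-04, -5.20436203e+01, -1.24950689e-02, -2.44052929e+01,
       -5.65879396e-02,  1.13592669e-02,  3.10205007e-05]), 'tcp_pos': array([ 215.97788077, -613.09002375,  214.60754705]), 'tcp_rot': array([ 2.0375828 ,  0.34832241, -2.03764192]), 'contact_force': array([-0.97631479,  1.17708987, -0.89326738]), 'wrist_torque': array([-0.03944675,  0.06708892, -0.05752959]), 'grip_width': 1.00031734345439}
```

View pics/top0.png

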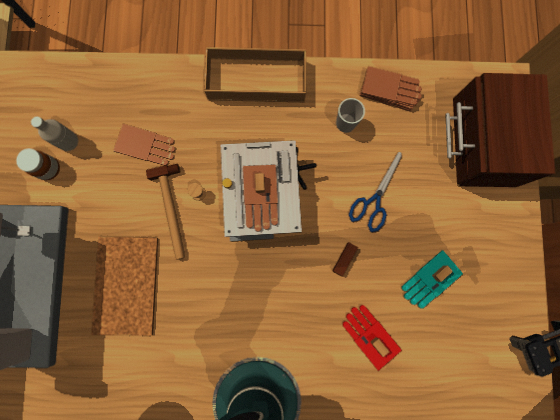

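View pics/scene0.png

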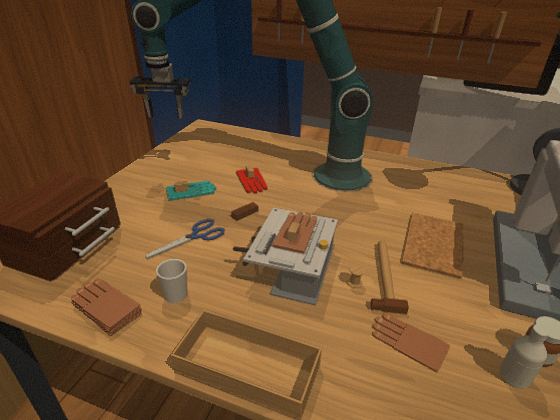

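The top view shows the jig at about columns 221–301, rows 140–236. The real pattern is brown with its block at (260,181), and the knob spokes stick out at (305,170). The red and turquoise patterns are decoys. The scene view agrees. Next I'll go above the jig for a wrist look.

```bash
cat >> h.py <<'E'
from scipy.spatial.transform import Rotation as Rn
def down(yaw,flip=False):
    x=np.array([0,0,-1.]); y=np.array([-np.sin(yaw),np.cos(yaw),0])*(-1 if flip else 1)
    return Rn.from_matrix(np.column_stack([x,y,np.cross(x,y)])).as_rotvec()
E
python3 - <<'E'
from h import *
im,i=snap('top')
c=[unproj(p,100,i)[:2] for p in [(221,143),(298,140),(301,232),(224,236)]]
print(np.round(c),np.mean(c,0))
for f in (0,1):
    q=kin.ik([540,-20,330],down(0.04,f)); print(f,None if q is None else np.round(q,2))
s=robot.observe(); print(Rn.from_rotvec(s['tcp_rot']).as_matrix().round(2)); ic=viewer.camera_info('wrist'); R=np.array(ic['R']); print(R.round(2), (-R.T@ic['t']-s['tcp_pos']).round(), np.array(ic['camera_matrix']).round())
E
```

```text
[[ 670.  102.]
 [ 682.  -97.]
 [ 442. -107.]
 [ 429.   86.]] [555.47297995  -4.17766376]
0 [ 0.72  0.31 -0.91  1.69  0.26  1.27  1.36]
1 [ 0.41  0.23 -0.51  1.7   0.12  1.24 -1.66]
[[ 0.    0.33 -0.94]
 [-0.   -0.94 -0.33]
 [-1.    0.    0.  ]]
[[ 0.33 -0.94  0.  ]
 [-0.9  -0.32  0.3 ]
 [-0.28 -0.1  -0.96]] [ 79.  28. 170.] [[374.   0. 279.]
 [  0. 374. 210.]
 [  0.   0.   1.]]
```

```bash
python3 - <<'E'
from h import *
robot.movep([540,-25,300],down(0.04,True))
im,i=snap('wrist','w1.png')
for n in ['jig','pattern','pattern_grip','pattern_cuff','stop_face','jaw_face','knob_hub','wax_tin']: print(n,w(n,'wrist',i))
np.savez('w1.npz',**i)
s=robot.observe(); print(s['t'],s['contact_force'],s['wrist_torque'],s['tcp_pos'])
cv2.imwrite('pics/w1b.png',cv2.resize(im[:,:,::-1],(800,600),interpolation=cv2.INTER_CUBIC))
E
```

```text
jig [(0.24, array([ 5.666e+02, -3.337e+02, -2.000e-01]))]
pattern [(0.59, array([559.1,   0.7, 100.3]))]
pattern_grip [(0.78, array([560.3,   3.1, 127. ]))]
pattern_cuff [(0.93, array([6.098e+02, 2.000e-01, 1.082e+02])), (0.58, array([659.7,   6. , 107.3]))]
stop_face [(0.85, array([662.3,   5.1, 103.6])), (0.56, array([ 6.080e+02, -3.000e-01,  1.062e+02])), (0.26, array([ 378.2, -233.7,    1.2]))]
jaw_face [(0.62, array([607. , -43.6, 107.7]))]
knob_hub [(0.9, array([611. , -86.4,  70.9]))]
wax_tin [(0.84, array([563.5,  85.9, 100.3])), (0.3, array([609. , -87.6,  69.4]))]
4.2083 [-0.66244545  0.43836877 -0.04411247] [ 0.00821268  0.00799102 -0.01327463] [539.98170752 -25.08051407 299.97534941]
```

View pics/w1b.png

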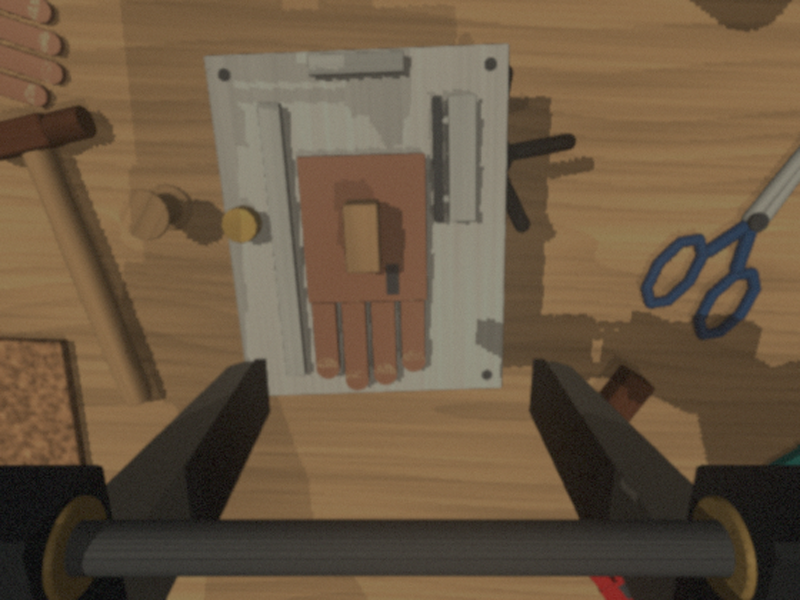

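The wrist view (800×600 px) shows the plate corners at (206,57), (508,44), (500,386) and (248,395). The palm is at (298–427,153–302) with the block at (344–380,201–273). The spoke tips are at (575,140), (522,230) and (511,70). I'll convert these to world coordinates.

```bash
python3 - <<'E'
from h import *
i=dict(np.load('w1.npz'))
def U(pts,z): return np.array([unproj(np.array(p)*0.7,z,i)[:2] for p in pts])
def ang(a,b): return np.arctan2(*(b-a)[::-1])
P=U([(206,57),(508,44),(500,386),(248,395)],100); print('plate',P.round(1),P.mean(0))
print('yaw',ang(P[2],P[1]),ang(P[3],P[0]),ang(P[1],P[0])-np.pi/2,ang(P[2],P[3])-np.pi/2, 'size',np.linalg.norm(P[0]-P[1]),np.linalg.norm(P[1]-P[2]))
Q=U([(298,157),(424,153),(427,302),(308,300)],110); print('palm',Q.round(1),Q.mean(0)); print(ang(Q[2],Q[1]),ang(Q[3],Q[0]),ang(Q[1],Q[0])-np.pi/2)
B=U([(344,203),(377,201),(380,271),(347,273)],140); print('block',B.round(1),B.mean(0),ang(B[2],B[1]),ang(B[3],B[0]))
S=U([(575,140),(522,230),(511,70)],70); h=np.array([610.5,-88]); print('spokes',S.round(1)); d=S-h; print(np.linalg.norm(d,axis=1),np.arctan2(d[:,0],-d[:,1]))
print('stop',U([(312,77),(405,73)],109).round(1))
E
```

```text
plate [[ 666.1  100.8]
 [ 681.   -89.7]
 [ 444.  -107.1]
 [ 429.3   85.1]] [555.12971721  -2.73189413]
yaw 0.07293489213194927 0.0662222614602412 0.07796389624325673 0.07648906191724092 size 191.12036750606157 237.62264200562612
palm [[607.6  42. ]
 [613.3 -39.8]
 [512.1 -47.2]
 [510.4  36.7]] [560.83178223  -2.09182014]
0.07278989483633883 0.054270908198881494 0.06886049062447053
block [[582.9   9. ]
 [584.8 -11.1]
 [540.9 -14.2]
 [538.8   6.7]] [561.83760538  -2.39993857] 0.06910920538204392 0.050753630592455884
spokes [[ 625.  -149.3]
 [ 559.  -118.3]
 [ 669.5  -98.9]]
[63.04090973 59.75103828 59.94652145] [ 0.23281682 -1.03829346  1.38824754]
stop [[656.3  32.5]
 [660.8 -25.5]]
```

```bash
python3 - <<'E'
from h import *
yaw=0.07; g=np.array([560.5,0]); o=down(yaw,True)
grip(0.55,20)
robot.movep([*g,180],o)
robot.servo_line([*g,116],80)
robot.hold(.3); f0=robot.observe()['contact_force']
grip(0.0,20); robot.hold(.2)
s=robot.observe(); print('w',s['grip_width']*92,s['contact_force']-f0,s['t'],s['tcp_pos'])
u=np.array([np.cos(0.073),np.sin(0.073),0]); v=np.array([-u[1],u[0],0]); p0=np.array([*g,116.])
def st(d,feed):
    robot.servo_line(p0+u*d,feed); robot.hold(.08); s=robot.observe(); f=s['contact_force']-f0
    print(d,(f@u).round(2),(f@v).round(2),f[2].round(2),((s['tcp_pos']-p0)@u).round(2),s['t'].round(2) if hasattr(s['t'],'round') else s['t']); return f@u
for d,fd in ((15,40),(30,40),(40,40)): base=st(d,fd)
d=40
while d<60:
    d+=1
    f=st(d,15)
    if f<base-3: break
im,i=snap('wrist','w2.png'); np.savez('w2.npz',**i)
E
```

```text
w 21.627808312552936 [-0.49891738 -0.13416896 -0.29779078] 7.5167 [ 5.60487545e+02 -8.79008336e-02  1.15992774e+02]
15 1.59 0.09 0.1 15.27 8.125
30 1.02 -0.63 -0.77 30.29 8.7333
40 1.42 -0.23 0.62 40.39 9.2167
41 -2.32 0.24 2.84 40.61 9.55
```

View pics/w2.png

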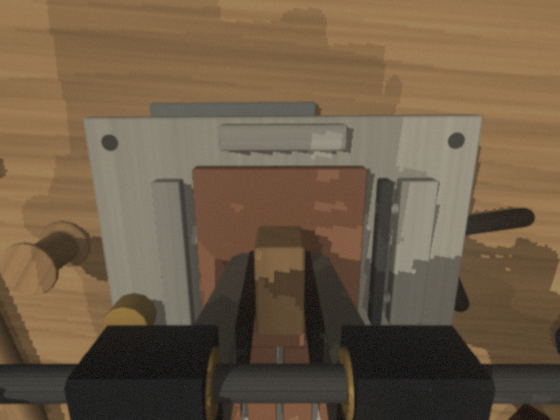

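The stop face is at row ~150 and the cuff at row ~168, so a gap remains. That force change was just sliding friction, so I'll continue.

```bash
python3 - <<'E'
from h import *
f0=np.zeros(3)
u=np.array([np.cos(0.073),np.sin(0.073),0]); v=np.array([-u[1],u[0],0]); p0=np.array([560.5,0,116.])
def st(d,feed):
    robot.servo_line(p0+u*d,feed); robot.hold(.1); s=robot.observe(); f=s['contact_force']-f0
    print(d,(f@u).round(2),(f@v).round(2),f[2].round(2),((s['tcp_pos']-p0)@u).round(2),round(s['t'],2)); return f@u
st(44,25)
d=44
while d<56:
    d+=1
    if st(d,15)<-5: break
im,i=snap('wrist','w3.png'); np.savez('w3.npz',**i)
for n in ('pattern_cuff','stop_face'): print(n,w(n,'wrist',i))
E
```

```text
44 1.13 0.18 0.89 44.52 9.97
45 -1.37 -0.42 2.9 44.86 10.32
46 -1.31 -0.28 3.84 45.98 10.67
47 -1.51 -0.29 4.24 47.09 11.02
48 -2.84 -0.12 3.3 48.11 11.37
49 -3.41 -0.15 5.22 48.93 11.72
50 -5.73 -0.7 7.23 48.96 12.07
pattern_cuff [(0.6, array([658.6,   3.5, 108.6]))]
stop_face [(0.72, array([659.6,   6.8, 105.5]))]
```

View pics/w3.png

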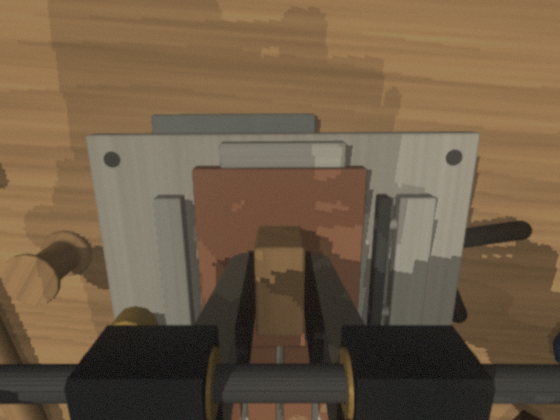

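The cuff meets the stop: the force rises to 5.7 N and the motion stalled at 48.95 mm. I'll relax, release, and check that the arm can reach the knob arcs.

```bash
cat >> h.py <<'E'
HUB=np.array([610.5,-88.5])
def kp(phi,v,r=51,z=56):
    e=np.array([np.sin(phi),-np.cos(phi)]); t=np.array([np.cos(phi),np.sin(phi)])
    return np.array([*(HUB+r*e+v*t),z])
def ko(phi,flip): return down(phi-np.pi/2,flip)
def torque(s,b):
    f=s['contact_force']-b['contact_force']; a=(s['tcp_pos'][:2]-HUB)/1000
    m=(s['wrist_torque']-b['wrist_torque'])[2]; c=a[0]*f[1]-a[1]*f[0]
    return round(-c,3),round(-m,3)
E
python3 - <<'E'
from h import *
u=np.array([np.cos(0.073),np.sin(0.073),0]); p0=np.array([560.5,0,116.])
robot.servo_line(p0+u*49.2,15); robot.hold(.15); s=robot.observe(); print(s['contact_force'],(s['tcp_pos']-p0)@u)
grip(0.5); robot.servo_line(p0+u*49.2+[0,0,100],150)
for fl in (0,1):
  for ph in (-.5,0,.5,1.0):
    q=kin.ik(kp(ph,-30),ko(ph,fl)); print(fl,ph,None if q is None else np.round(q,2))
im,i=snap('wrist','w4.png'); np.savez('w4.npz',**i)
for n in ('pattern_cuff','stop_face','knob_hub','jaw_face'): print(n,w(n,'wrist',i))
cv2.imwrite('pics/w4b.png',cv2.resize(im[:,:,::-1],(800,600),interpolation=cv2.INTER_CUBIC))
E
```

```text
[-4.58977241 -0.8676651   6.30145485] 48.93752839050106
0 -0.5 [ 0.58  0.63 -0.57  1.88  0.47  0.77 -0.74]
0 0 [ 0.67  0.7  -0.66  1.81  0.56  0.83 -0.27]
0 0.5 [ 0.72  0.78 -0.77  1.73  0.66  0.91  0.18]
0 1.0 [ 0.74  0.86 -0.87  1.66  0.76  0.99  0.61]
1 -0.5 [-0.5   0.72  0.88  1.95 -0.75  0.84 -2.84]
1 0 [-0.15  0.61  0.43  1.87 -0.36  0.74 -2.65]
1 0.5 [ 0.31  0.63 -0.17  1.76  0.14  0.77 -2.57]
1 1.0 [ 0.35  0.68 -0.26  1.69  0.22  0.81 -2.15]
pattern_cuff [(0.87, array([655.7,   5.2, 107.4]))]
stop_face [(0.97, array([658.4,   3.8, 104.1])), (0.46, array([ 5.562e+02,  1.769e+02, -3.000e-01]))]
knob_hub []
jaw_face [(0.77, array([609.2, -44.8, 107.4]))]
```

View pics/w4b.png

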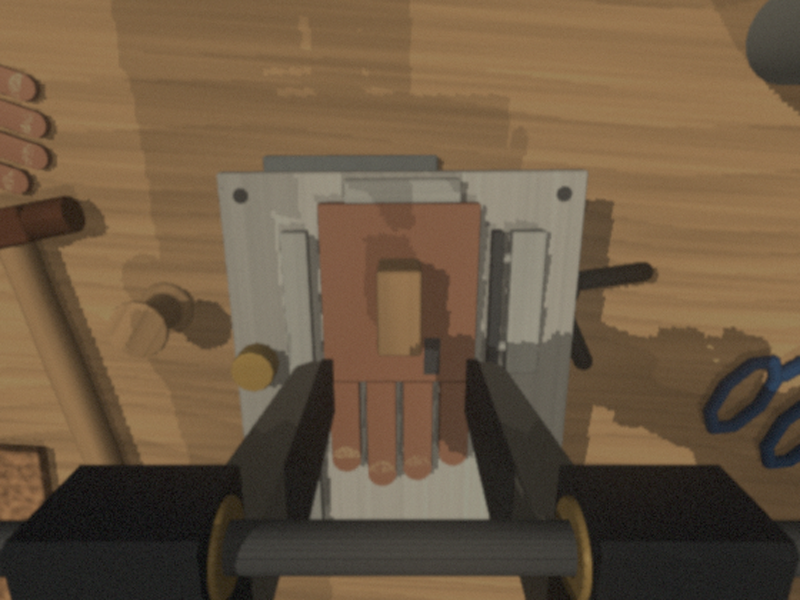

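The pattern's cuff sits against the stop, and the spoke tip is at (650,271). Now for knob stroke 1.

```bash
cat >> h.py <<'E'
def goin(phi,v=-34):
    robot.servo_line(kp(phi,v),120,ko(phi,0)); robot.hold(.25); return robot.observe()
def sweep(phi,end,v,b,step=0.15,lim=0.36,feed=60):
    "turn pushing spoke with finger centre v behind the spoke line; stops on felt torque"
    while phi<end-1e-6:
        phi=min(phi+step,end)
        robot.servo_line(kp(phi,v),feed,ko(phi,0)); robot.hold(.12); s=robot.observe()
        T=torque(s,b); f=s['contact_force']-b['contact_force']
        print('phi',round(phi,3),'T',T,'f',f.round(1),'t',round(s['t'],2))
        if sum(T)>lim or abs(f).max()>20: break
    return phi
E
python3 - <<'E'
from h import *
i=dict(np.load('w4.npz'))
S=[unproj(np.array(p)*.7,70,i)[:2] for p in [(650,271),(583,362)]]
for s in S: d=s-HUB; print(np.linalg.norm(d),np.arctan2(d[0],-d[1]))
grip(0.0)
robot.movep(kp(0.2,-34,z=200),ko(0.2,0))
im,i=snap('wrist','w5.png')
b=goin(0.2); print(b['contact_force'],b['t'],b['tcp_pos'])
for v in range(-31,-10,2):
    robot.servo_line(kp(0.2,v),40); robot.hold(.1); s=robot.observe(); T=torque(s,b); print(v,T,(s['contact_force']-b['contact_force']).round(1))
    if sum(T)>0.12: break
import json; json.dump(dict(v=v,cf=b['contact_force'].tolist(),wt=b['wrist_torque'].tolist()),open('b.json','w'))
print(robot.observe()['t'])
E
```

```text
61.45323367984163 0.22578259091305525
56.82432408795044 -1.0215532127608875
[-0.18248821  0.49258303  0.18757928] 18.2167 [ 587.57575313 -145.37708839   56.4872244 ]
-31 (np.float64(-0.042), np.float64(-0.023)) [ 0.6 -0.5 -0.5]
-29 (np.float64(-0.054), np.float64(-0.015)) [ 0.9 -0.4 -0.1]
-27 (np.float64(-0.003), np.float64(-0.033)) [-0.2 -0.7  0.1]
-25 (np.float64(-0.026), np.float64(-0.022)) [ 0.4 -0.2 -0.3]
-23 (np.float64(-0.045), np.float64(-0.057)) [ 0.7 -0.5  0.1]
-21 (np.float64(-0.004), np.float64(-0.103)) [ 0.1  0.  -0.8]
-19 (np.float64(-0.038), np.float64(-0.097)) [ 0.7 -0.2 -0. ]
-17 (np.float64(0.165), np.float64(-0.093)) [-3.3 -1.7  0.7]
-15 (np.float64(0.256), np.float64(-0.13)) [-5.  -1.5  2.8]
21.3667
```

```bash
sed -i 's/if sum(T)>lim/if T[0]>lim/' h.py
python3 - <<'E'
from h import *
import json; d=json.load(open('b.json')); b=dict(contact_force=np.array(d['cf']),wrist_torque=np.array(d['wt']))
phi=sweep(0.2,0.95,-17,b,step=0.25,lim=0.37)
# back off, up and over to next spoke (72 deg behind)
e=kp(phi,-26); robot.servo_line(e,80); robot.servo_line([*e[:2],115],150)
n=phi-1.2566
robot.movep(kp(n,-27,z=115),ko(n,0))
print(n,robot.observe()['t'])
im,i=snap('wrist','w6.png'); np.savez('w6.npz',**i)
E
```

```text
phi 0.45 T (np.float64(0.262), np.float64(-0.065)) f [-4.5 -2.7  1. ] t 21.88
phi 0.7 T (np.float64(0.165), np.float64(-0.07)) f [-1.4 -4.8 -1.1] t 22.4
phi 0.95 T (np.float64(0.162), np.float64(-0.084)) f [ 0.4 -5.6 -1. ] t 22.92
-0.3066 24.7583
```

View pics/w6.png

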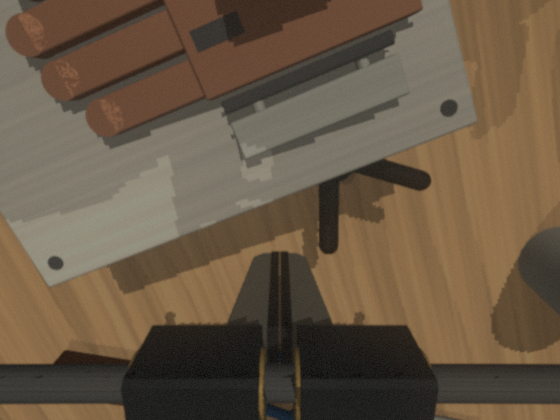

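The spoke hangs parallel to the tool, ahead of the finger, as planned. Stroke 2.

```bash
python3 - <<'E'
from h import *
import json
n=-0.3066
b=goin(n,-27); json.dump(dict(cf=b['contact_force'].tolist(),wt=b['wrist_torque'].tolist()),open('b.json','w'))
print(b['contact_force'],b['wrist_torque'],b['t'])
robot.servo_line(kp(n,-17),50); robot.hold(.12); s=robot.observe(); print(torque(s,b),(s['contact_force']-b['contact_force']).round(1))
phi=sweep(n,0.95,-17,b,step=0.1,lim=0.34)
s=robot.observe(); print(phi,s['tcp_pos'],torque(s,b))
E
```

```text
[-0.44737919 -0.00520119  0.25303033] [ 0.00275861 -0.01615158  0.02212346] 25.7
(np.float64(-0.035), np.float64(0.015)) [ 1.4  0.8 -1.9]
phi -0.207 T (np.float64(0.189), np.float64(-0.04)) f [-3.7  0.6  1.4] t 26.53
phi -0.107 T (np.float64(0.171), np.float64(0.005)) f [-3.6 -0.2 -0.2] t 26.9
phi -0.007 T (np.float64(0.195), np.float64(-0.008)) f [-4.3 -1.5 -2.6] t 27.27
phi 0.093 T (np.float64(0.226), np.float64(-0.024)) f [-4.6 -1.3 -2.9] t 27.63
phi 0.193 T (np.float64(0.163), np.float64(-0.02)) f [-3.3 -2.2 -1.8] t 28.0
phi 0.293 T (np.float64(0.211), np.float64(-0.007)) f [-4.  -2.5 -1.8] t 28.37
phi 0.393 T (np.float64(0.189), np.float64(0.009)) f [-3.2 -4.3 -2.7] t 28.73
phi 0.493 T (np.float64(0.25), np.float64(0.031)) f [-4.1 -3.3 -2.9] t 29.1
phi 0.593 T (np.float64(0.209), np.float64(-0.016)) f [-2.8 -4.1 -3.7] t 29.47
phi 0.693 T (np.float64(0.176), np.float64(-0.003)) f [-2.1 -3.4 -2.1] t 29.83
phi 0.793 T (np.float64(0.149), np.float64(-0.011)) f [-1.5 -3.1 -3.1] t 30.2
phi 0.893 T (np.float64(0.171), np.float64(-0.043)) f [-1.3 -3.7 -1.8] t 30.57
phi 0.95 T (np.float64(0.26), np.float64(0.029)) f [-1.7 -5.7 -1.9] t 30.93
0.95 [ 642.6083903  -133.21504722   56.17142158] (np.float64(0.26), np.float64(0.029))
```

```bash
python3 - <<'E'
from h import *
import json
phi=0.95
e=kp(phi,-26); robot.servo_line(e,80); robot.servo_line([*e[:2],115],150)
n=phi-1.2566
robot.movep(kp(n,-27,z=115),ko(n,0))
im,i=snap('wrist','w7.png')
b=goin(n,-27); json.dump(dict(cf=b['contact_force'].tolist(),wt=b['wrist_torque'].tolist()),open('b.json','w'))
robot.servo_line(kp(n,-17),50)
phi=sweep(n,0.95,-17,b,step=0.08,lim=0.31)
for k in range(4):
    robot.hold(.1); print(phi,torque(robot.observe(),b))
E
```

```text
phi -0.227 T (np.float64(0.135), np.float64(-0.088)) f [-3.3 -0.5  2.6] t 34.43
phi -0.147 T (np.float64(0.182), np.float64(-0.021)) f [-3.8 -0.1  1.5] t 34.8
phi -0.067 T (np.float64(0.232), np.float64(0.054)) f [-4.9 -0.6  0.3] t 35.17
phi 0.013 T (np.float64(0.224), np.float64(-0.08)) f [-4.6 -0.8  2.4] t 35.53
phi 0.093 T (np.float64(0.406), np.float64(-0.037)) f [-7.8 -0.5  2.8] t 35.9
0.09340000000000005 (np.float64(0.354), np.float64(-0.032))
0.09340000000000005 (np.float64(0.376), np.float64(-0.041))
0.09340000000000005 (np.float64(0.342), np.float64(0.051))
0.09340000000000005 (np.float64(0.374), np.float64(-0.048))
```

It is stiffening: 0.37 N m, against about 0.2 when free. I'll take fine steps to about 0.5.

```bash
python3 - <<'E'
from h import *
import json; d=json.load(open('b.json')); b=dict(contact_force=np.array(d['cf']),wrist_torque=np.array(d['wt']))
phi=0.0934
for k in range(6):
    phi+=0.03
    robot.servo_line(kp(phi,-17),20,ko(phi,0)); robot.hold(.15)
    A=[]
    for _ in range(6): robot.hold(.05); A.append(torque(robot.observe(),b))
    A=np.mean(A,0); print(round(phi,3),A.round(3),robot.observe()['t'])
    if A[0]>0.475: break
E
```

```text
0.123 [ 0.44  -0.023] 37.0
0.153 [ 0.467 -0.031] 37.7
0.183 [ 0.524 -0.003] 38.4
```

It is tight at 0.52 N m. Now I'll back off, retreat and check.

```bash
python3 - <<'E'
from h import *
phi=0.183
e=kp(phi,-27); robot.servo_line(e,60); robot.servo_line([*e[:2],210],150)
robot.movep([540,-25,300],down(0.04,True))
im,i=snap('wrist')
for n in ['pattern_grip','pattern_cuff','stop_face','jaw_face','wax_tin','spool']: print(n,w(n,'wrist',i))
cv2.imwrite('pics/w8.png',cv2.resize(im[:,:,::-1],(800,600),interpolation=cv2.INTER_CUBIC)); print(robot.observe()['t'])
E
```

```text
pattern_grip [(0.75, array([609.8,  14.6, 126.2]))]
pattern_cuff [(0.88, array([659.4,  11.1, 108.1]))]
stop_face [(0.63, array([658.3,   6.2, 106. ]))]
jaw_face [(0.79, array([607.8, -29.6, 106.4])), (0.43, array([558. , 179.5,   1.6]))]
wax_tin [(0.66, array([564.3,  87.2,  99.3]))]
spool [(0.67, array([556.9, 178.8,   0.9]))]
41.7333
```

View pics/w8.png

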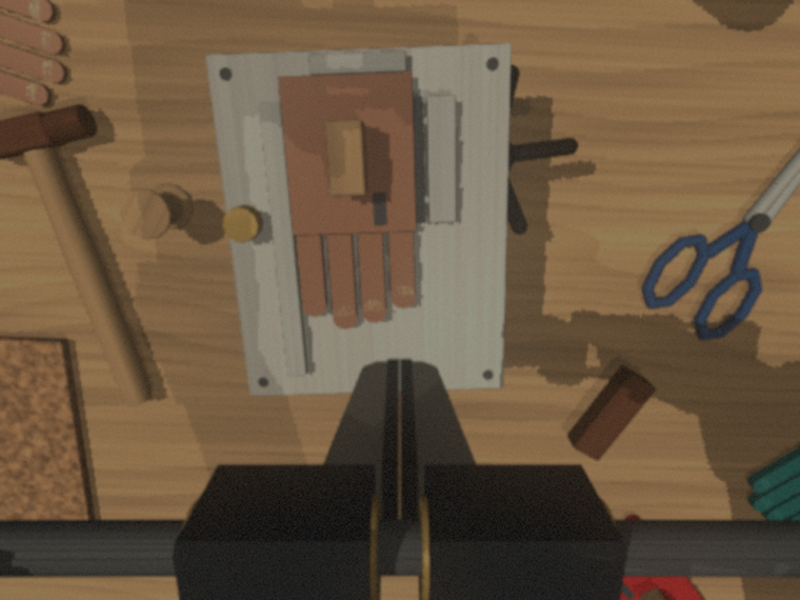

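The pattern's cuff is at the stop (row ~73). The board lies between the jaw (column ~415) and the fence (column ~283), and the bystanders haven't moved. Handing in.

```bash
python3 -c "
from h import *
robot.job_done(); print(robot.observe()['t'])"
```

```text
the job is handed in; nothing more can be done
the job is handed in; nothing more can be done
```

The job is done and handed in, with the clock at about 42 s of the allowed 72 s.

- **Slide:** I moved the pattern about 49 mm by its grip block until the motion stalled against the end stop. The contact force was about 6 N. I eased back slightly (about 4.6 N) and let go.
- **Clamp:** I turned the knob in three strokes. Free turning felt like about 0.2 N m. On the third stroke it stiffened, and I stopped at 0.52 N m with the push paused. The force's exact contact point along the spoke isn't known, so that figure could be off by up to about 20%. The wrist-moment reading also drifted by up to 0.1 N m, so I relied on force times radius instead.
- **Last look:**
  - The cuff measured x = 659 and the stop face 658, so they touch within measuring error.
  - The jaw had moved about 15 mm, and the board lay against the fence.
  - The wax tin and spool measured within 4 mm of where they started, and the mallet, shears and burnisher looked unmoved in the picture. I did not check the tool cup and spare pattern again.
  - The robot was clear of everything.

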